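# Open a knee's sprung bayonet cap and set it in the kit tray

## Task

Open the spring chamber of the knee frame standing in the nest: press its blue bayonet cap straight down, gently and by feel, just until its lugs bottom out (the catch ring is bruised by more than 25 N), keep it down while you twist it anticlockwise to the green marks, then let the spring raise it and lift it out. Set the cap upright in the round middle pocket of the dark kit tray, fully home with its disc flat on the tray, and let go; do not knock the knee or disturb the other parts on the bench.

Things in the scene. Friction and masses are not known exactly. Their poses are not given: they have to be found in the camera images.
- knee: Silver knee frame pinned in a fixed steel and blue nest (base 120 x 124 mm); cannot move. Origin: centre of the nest's underside, z up along the spring chamber's axis. Its top, the flat 64 x 62 x 6 mm lip plate, is 130 mm up, with a 34 x 12 mm slot along this body's x axis. The cap's lugs pass it when the cap's x axis lies along the knee's x, either way round: green dots; red dots: locked.
- knee_mouth (a point): Centre of the lip plate's top face, on the chamber axis, 130 mm above the bench. A threaded catch ring below it has teeth that stop the cap turning until it is pushed down. It is screwed to a different depth in each knee: the push that clears the teeth is 3 to 11 mm, unseen; its hard floor comes 2 mm further, felt as a sudden rise of force (a push of 15 N in all is surely on the floor).
- cap: Loose blue bayonet cap, about 90 g. Origin: centre of its disc's underside, z up; disc 44 mm across, 6 mm thick, white dashes at both ends of its x axis. At the start it is locked: its x axis 75 degrees (1.31 rad) clockwise from the knee's x seen from above, disc underside 15.5 mm above the lip plate, a spring pushing it up with 5 N, plus 0.4 N per mm pushed down.
- cap_grip (a point): Middle of the cap's grip bar, 16 mm above the cap's origin. The bar runs along the cap's x: 34 mm long, 12 mm wide (along y), its flats rising from 6 to 26 mm above the origin. Fingers closed along the cap's y hold it; fingertips can bear on the disc on both sides of it.
- cap_lugs (a point): Lower end of the cap's 8 mm stem, 27.5 mm below the cap's origin. Its last 6 mm carry the lugs, a cross bar along the cap's x, 29 x 8 x 6 mm. Held down, the cap turns anticlockwise 75 degrees to the free bearing (2 mm slot play each side; an end wall 8 degrees past it); the spring then lifts it 4 mm into the slot, and 8 mm more lift clears the plate.
- tray: Dark grey kit tray, a solid block 110 (x) x 215 (y) x 40 mm tall, fixed to the bench. Origin: centre of its underside. Three round pockets along its y axis: the middle one, ringed in white, is for the cap, those at y = +82 and -82 mm hold the yellow bushings.
- cap_pocket (a point): Centre of the mouth of the tray's middle pocket, at the tray's top face (40 mm above the bench): 36 mm wide, 32 mm deep, rim chamfered 2 mm. The cap's stem and lugs go in, at any yaw; its disc (44 mm) then lies flat on the tray's top, the cap's origin at this point to within the pocket's play of 3 mm.
- bushing_a: Loose yellow polymer bushing, 25 mm across, 38 mm long, standing in the tray's pocket at y = +82 mm, 6 mm proud of the tray's top; origin: centre of its underside. Leave alone.
- bushing_b: The same at y = -82 mm. Leave alone.
- sleeve: Loose bronze pivot sleeve standing on the bench in front of the wooden rack, 28 mm across, 45 mm tall; origin: centre of its underside. Leave alone.
- shin_plate: Loose matte carbon shin plate lying on the bench, 200 x 52 x 6 mm, long side along x; origin: centre of its underside. Leave alone.
- driver: Loose screwdriver with an orange handle lying on the bench, 190 mm long; leave alone.
Mind the look-alikes: they are no part of the job. Of the things that look like the knee, the middle-sized one is meant.

How it is judged:
On the way, in this order (a step that is already met when the one before it is completed fails the run):
1. the cap is pressed down at least 2.5 mm and turned anticlockwise to within 0.2 rad of the free bearing, its lugs still below the lip (angle between the x axis of cap and the x axis of knee, either way round below 0.2 rad and z of cap in the frame of knee_mouth below 0.013 m and horizontal distance between cap and knee_mouth below 0.006 m), for 0.05 s.
2. the cap is lifted clear of the knee (z of cap in the frame of knee_mouth above 0.028 m and contact force between cap and knee below 0.2 N), for 0.1 s.
At the end, for the whole second after the job is handed in: The cap stands upright in the tray's middle pocket: origin within 5 mm of the pocket's centre sideways and 3 mm in height, tilted less than 0.08 rad, at rest and let go (horizontal distance between cap and cap_pocket below 0.005 m and z of cap in the frame of cap_pocket between -0.003 and 0.003 m and angle between cap's own z axis and vertical below 0.08 rad and linear speed of cap below 0.02 m/s); the robot touches nothing.
It fails at once if the cap loads the knee (lip, teeth, floor and spring together) with more than 25 N (contact force between cap and knee above 25 N).
It fails at once if the robot strikes the knee frame or nest with more than 15 N (contact force between any of the fingers, the arm and knee above 15 N).
It fails at once if another part is moved by more than 15 mm (distance of any of bushing_a, bushing_b, sleeve, shin_plate, driver from where it was at the start of the episode above 0.015 m).
It also fails if it takes over 58 s, if anything falls off the work surface, if the arm or the gripper's body presses on something with over 40 N, if the wrist force passes 120 N, or if a joint passes its speed limit or range.

## Robot

A 6-joint arm with a two-finger parallel gripper is mounted at the origin on the work surface. World frame = base frame: x ahead of the robot, y to its left, z up, the work surface at z = 0. Lengths are in m, angles in rad, forces in N, time in s.
With the tool pointing down it reaches from about 0.225 to 0.875 m from the base axis. Payload 3.4 kg.
Tool frame: the origin (TCP) lies between the finger pads; the fingertips stand 25 mm ahead of it and the grasp point (between the pads) lies 6 mm ahead of it (manip.tips_ahead is the distance from the TCP to the fingertips, in m); z points along the fingers, x is the direction in which the jaws open and shut, and the axes are right-handed (so a half turn about z gives the same grasp; the last joint's range is limited). The gripper opens to 85 mm and grips with 20 to 120 N. Pads are 22 mm wide; open, the fingers measure 114 mm over their backs; the gripper's body (76 mm by 85 mm) begins 54 mm behind the grasp point. The pads swing forward as they close: fully open they stand 13 mm farther back than shut.
Start: joints at [1.044, 0.276, 1.505, -0, 1.361, -0.121], TCP at [0.227, 0.528, 0.256] pointing down, gripper open.
Joint ranges: [-2.89, 2.89], [-0.75, 2.08], [0.22, 2.7], [-1.18, 4.32], [0.11, 2.71], [-2.7, 2.7]. Speed limits (rad/s): [2.57, 2.57, 3.14, 3.14, 3.14, 3.14].

## Interface

Orientations are given as a unit quaternion [w, x, y, z].
In Python, from rig import manip gives the robot as it stands. The module is installed in compiled form; this text tells all that it offers.
- The arm moves only by the tool send_rows, never from a script. Its argument "plan" is a list of rows, each an object with "linear": the shift along the tool's x, y, z in m, a list of three; "delta_rot": the turn, a rotation vector about the tool's x, y, z in degrees, a list of three; "fingers": the finger opening in m, from 0 to 0.0854. A call has 1 to 12 rows; each row shifts and turns the pose as measured when the row begins, along the tool's axes as they then stand; what a row does not reach is not made up. A row lasts 1/12 s, in which the tool goes at most 41.7 mm and 7.16 degrees, less where a joint would pass 70% of its speed; a pose out of reach is approached as far as the arm can. A call with a gripper value outside its range is refused whole. The fingers move at their own pace and stop on an object; "force" is the grip in N (left out, the last holds). Time passes only in rows, so rows that do not move let the fingers close. It gives the time, the measured TCP pose, the force and the opening at its end, in the units of the state.
- manip.get_state(): the state, without advancing time (a new reading comes with each control period).
- manip.get_image(name): name is "scene" or "top" or "wrist"; returns the picture (420x560x3 uint8, red, green, blue); there is no depth.
- manip.camera_info(name): a dict with "K" (3x3 intrinsics, pixels), "rvec" (rotation vector, rad) and "tvec" (3), from world to camera coordinates, as OpenCV has them. Camera axes: x right, y down, z forward; pixel columns grow to the right and rows downward; lengths in m; the calibration is good to about 2 mm. A picture is of the moment at which its call begins: read the wrist's pose just before it. camera_info takes no time and is no camera call; for the wrist camera it gives the pose at the moment of the call.
- manip.sign_off(): hands the job in, once; it reports no verdict.
Trained networks look in the newest picture that a camera, given by its name, has taken for a name from the list of things; names that differ only in an ending like _2 or _b are one class to them, and where a whole thing is asked for, a point or a joint stands for the part that bears it (a point fixed in the world has none). Each returns a list of dicts, best first, with "p" (0 to 1); they miss things now and then, are a little off and sometimes report something else, mostly with a low value. They report only what shows in the picture. A call takes as long as a camera call. They do not tell look-alikes from the thing itself.
- manip.find_in(thing, camera): "extent" ([left, top, right, bottom] in pixels, round what is visible of it).
- manip.masks_of(thing, camera): "pixels" (420x560 bool, what is visible of it) and "extent" ([left, top, right, bottom] in pixels, round what is visible of it).
The state is a dict: "clock": time; "qpos": joint angles; "qd": joint speeds; "effort": joint torques, N m; "position": TCP position; "ee_rot": TCP orientation; "contact_force": force on the tool from outside, world axes, zero at the start; "moment": the same for the moment, N m; "width": finger opening in m.
Only numpy, scipy, OpenCV 4.12 (cv2) and the standard library are available. Lean on these libraries where they do the work, as an engineer would, in place of code of your own. Each camera call takes 0.05 s, during which the arm holds its last target. There are 200 camera calls.

## Working session

There is one attempt and no reset: what is moved stays moved. The work goes in short steps, Python scripts to look and compute and a tool call to move; the robot and the scene stay as the last step left them, time stands still between calls to the robot, and variables do not carry over. Pictures are saved under pics/ and viewed, about 8 in all and at most 12, crops included, and the job is handed in when it is done.

Besides the shell and the picture viewer there is one more tool, called after "Emit:" as name([rows], argument=value, ...), one row to a line, values as JSON. send_rows: Moves the arm, as the interface text tells. Its arguments: {"type":"object","properties":{"plan":{"type":"array","items":{"type":"object","properties":{"linear":{"type":"array","items":{"type":"number"}},"delta_rot":{"type":"array","items":{"type":"number"}},"fingers":{"type":"number"}}}},"force":{"type":"number"}},"required":["plan"]}

```bash
mkdir -p pics; cat > h.py <<'E'
from rig import manip
import numpy as np, cv2
from scipy.spatial.transform import Rotation as R
def cam(n):
    i=manip.camera_info(n); return np.array(i["K"],float),cv2.Rodrigues(np.array(i["rvec"],float))[0],np.array(i["tvec"],float).ravel()
def ray(n,u,v,z,c=None):
    K,Rm,t=c or cam(n); d=Rm.T@np.linalg.solve(K,[u,v,1]); o=-Rm.T@t
    return o+d*(z-o[2])/d[2]
def proj(n,P,c=None):
    K,Rm,t=c or cam(n); q=(Rm@np.atleast_2d(P).T).T+t; q=q@K.T; return q[:,:2]/q[:,2:]
def snap(n,f,crop=None,scale=1):
    im=manip.get_image(n)
    o=im if crop is None else im[crop[1]:crop[3],crop[0]:crop[2]]
    cv2.imwrite("pics/"+f,cv2.resize(o[:,:,::-1],None,fx=scale,fy=scale,interpolation=cv2.INTER_CUBIC)); return im
E
python3 - <<'E'
from h import *
a=manip.get_image("scene");b=manip.get_image("top")
cv2.imwrite("pics/s.png",a[:,:,::-1]);cv2.imwrite("pics/t.png",b[:,:,::-1])
for n in("top","scene"):
  for th in("knee","cap","tray"):
    print(n,th,[(round(d["p"],2),np.round(d["extent"]).tolist()) for d in manip.find_in(th,n)])
  K,Rm,t=cam(n);print(K[0,0],-Rm.T@t)
s=manip.get_state();print(s["clock"],s["ee_rot"],s["contact_force"],manip.tips_ahead)
E
```

```text
top knee [(0.91, [302.0, 187.0, 341.0, 231.0]), (0.8, [354.0, 188.0, 380.0, 214.0]), (0.73, [326.0, 251.0, 381.0, 296.0])]
top cap [(0.64, [317.0, 198.0, 328.0, 211.0]), (0.33, [265.0, 140.0, 271.0, 151.0])]
top tray [(0.85, [208.0, 205.0, 272.0, 245.0]), (0.67, [301.0, 188.0, 344.0, 230.0])]
516.277674916898 [0.38386002 0.012862   1.84161054]
scene knee [(0.77, [187.0, 124.0, 262.0, 204.0]), (0.72, [156.0, 202.0, 197.0, 240.0])]
scene cap [(0.69, [217.0, 191.0, 236.0, 205.0])]
scene tray [(0.95, [293.0, 219.0, 373.0, 261.0])]
529.6661656022246 [1.56313036 0.36407503 1.06168922]
0.4 [ 3.52522684e-05  8.35085283e-01  5.50120497e-01 -8.66863034e-05] [0.59268377 0.30009595 0.34850923] 0.025
```

View pics/t.png

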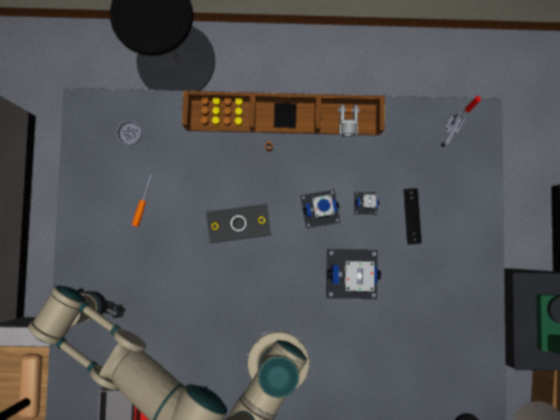

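View pics/s.png

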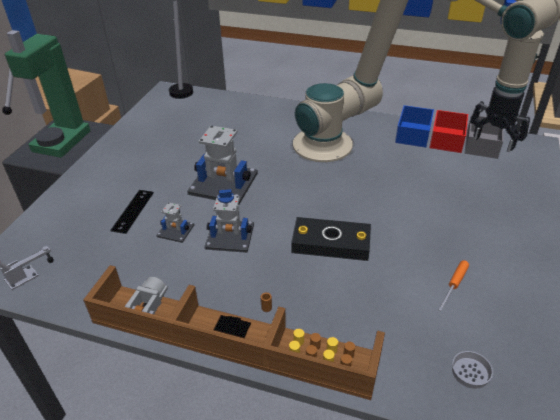

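The top view shows the knee with the blue cap (middle-sized) at about (322,206), the large look-alike at (353,274) and the small one at (367,202). The tray's ringed pocket is at (238,223). The scene view agrees, with the cap at (226,197).

```bash
python3 - <<'E'
from h import *
print("cap",ray("top",322.5,204.5,.16), ray("scene",226.5,198,.16))
print("pocket",ray("top",238.5,223,.04),ray("scene",332,233,.04))
print("bush",ray("top",215,226,.046),ray("top",262,220,.046))
s=manip.get_state();p=np.array(s["position"]);q=np.array(s["ee_rot"]);T=R.from_quat(q[[1,2,3,0]]).as_matrix()
K,Rm,t=cam("wrist");print(K, "campos in tool",T.T@(-Rm.T@t-p)); print("cam axes in tool\n",(T.T@Rm.T).round(3)); print(T.round(3))
E
```

```text
cap [ 0.54450889 -0.13554394  0.16      ] [ 0.56055504 -0.12938311  0.16      ]
pocket [0.48479552 0.14641941 0.04      ] [0.48585608 0.14983913 0.04      ]
bush [0.47231199 0.22720764 0.046     ] [0.49663596 0.06454628 0.046     ]
[[346.59264977   0.         282.25920019]
 [  0.         346.59264977 209.99850521]
 [  0.           0.           1.        ]] campos in tool [ 0.00047763 -0.08414977 -0.11712892]
cam axes in tool
 [[ 1.    -0.001  0.001]
 [ 0.001  0.946  0.325]
 [-0.001 -0.325  0.946]]
[[ 0.395  0.919 -0.   ]
 [ 0.919 -0.395 -0.   ]
 [-0.    -0.    -1.   ]]
```

Emit:
send_rows([
  {"linear": [-0.0268, 0.0309, -0.0028], "fingers": 0.085},
  {"linear": [-0.0268, 0.0309, -0.0028]},
  {"linear": [-0.0268, 0.0309, -0.0028]},
  {"linear": [-0.0268, 0.0309, -0.0028]},
  {"linear": [-0.0268, 0.0309, -0.0028]},
  {"linear": [-0.0268, 0.0309, -0.0028]},
  {"linear": [-0.0268, 0.0309, -0.0028]},
  {"linear": [-0.0268, 0.0309, -0.0028]},
  {"linear": [-0.0268, 0.0309, -0.0028]},
])

```text
$.plan[0]: bad value
```

Emit:
send_rows([
  {"linear": [-0.0268, 0.0309, -0.0028]},
  {"linear": [-0.0268, 0.0309, -0.0028]},
  {"linear": [-0.0268, 0.0309, -0.0028]},
  {"linear": [-0.0268, 0.0309, -0.0028]},
  {"linear": [-0.0268, 0.0309, -0.0028]},
  {"linear": [-0.0268, 0.0309, -0.0028]},
  {"linear": [-0.0268, 0.0309, -0.0028]},
  {"linear": [-0.0268, 0.0309, -0.0028]},
  {"linear": [-0.0268, 0.0309, -0.0028]},
  {"linear": [0, 0, 0]},
])

```text
$.plan[0]: bad value
```

Emit:
send_rows([
  {"linear": [-0.0268, 0.0309, -0.0028], "delta_rot": [0, 0, 0], "fingers": 0.085},
  {"linear": [-0.0268, 0.0309, -0.0028], "delta_rot": [0, 0, 0], "fingers": 0.085},
  {"linear": [-0.0268, 0.0309, -0.0028], "delta_rot": [0, 0, 0], "fingers": 0.085},
  {"linear": [-0.0268, 0.0309, -0.0028], "delta_rot": [0, 0, 0], "fingers": 0.085},
  {"linear": [-0.0268, 0.0309, -0.0028], "delta_rot": [0, 0, 0], "fingers": 0.085},
  {"linear": [-0.0268, 0.0309, -0.0028], "delta_rot": [0, 0, 0], "fingers": 0.085},
  {"linear": [-0.0268, 0.0309, -0.0028], "delta_rot": [0, 0, 0], "fingers": 0.085},
  {"linear": [-0.0268, 0.0309, -0.0028], "delta_rot": [0, 0, 0], "fingers": 0.085},
  {"linear": [-0.0268, 0.0309, -0.0028], "delta_rot": [0, 0, 0], "fingers": 0.085},
])

```text
clock: 1.15
position: [0.3889, 0.1968, 0.2797]
ee_rot: [-0.002, 0.83, 0.557, 0.002]
contact_force: [1.1, 0.1, -0.4]
width: 0.0849
```

Emit:
send_rows([
  {"linear": [-0.0268, 0.0309, -0.0028], "delta_rot": [0, 0, 0], "fingers": 0.085},
  {"linear": [-0.0268, 0.0309, -0.0028], "delta_rot": [0, 0, 0], "fingers": 0.085},
  {"linear": [-0.0268, 0.0309, -0.0028], "delta_rot": [0, 0, 0], "fingers": 0.085},
  {"linear": [-0.0268, 0.0309, -0.0028], "delta_rot": [0, 0, 0], "fingers": 0.085},
  {"linear": [-0.0268, 0.0309, -0.0028], "delta_rot": [0, 0, 0], "fingers": 0.085},
  {"linear": [-0.0268, 0.0309, -0.0028], "delta_rot": [0, 0, 0], "fingers": 0.085},
  {"linear": [-0.0268, 0.0309, -0.0028], "delta_rot": [0, 0, 0], "fingers": 0.085},
  {"linear": [-0.0268, 0.0309, -0.0028], "delta_rot": [0, 0, 0], "fingers": 0.085},
  {"linear": [-0.0268, 0.0309, -0.0028], "delta_rot": [0, 0, 0], "fingers": 0.085},
  {"linear": [0, 0, 0], "delta_rot": [0, 0, 0], "fingers": 0.085},
])

```text
clock: 1.98
position: [0.5561, -0.1469, 0.3064]
ee_rot: [0.003, 0.833, 0.554, 0.005]
contact_force: [1.5, 1.0, -0.2]
width: 0.0852
```

```bash
python3 - <<'E'
from h import *
s=manip.get_state();print(s["position"],s["qpos"],s["ee_rot"])
c=cam("wrist");im=snap("wrist","w1.png",None,1.4)
for th in("cap","knee"): print(th,[(round(d["p"],2),np.round(d["extent"]).tolist()) for d in manip.find_in(th,"wrist")])
np.save("w1.npy",im)
import pickle;pickle.dump(c,open("c1.pkl","wb"))
E
```

```text
[ 0.55611108 -0.14686716  0.30641637] [-0.38267292  0.2469806   1.42227336  0.00595128  1.46156796 -1.55652409] [0.00276701 0.83280229 0.55353644 0.00548677]
cap [(0.59, [258.0, 151.0, 318.0, 202.0])]
knee [(0.82, [122.0, 174.0, 218.0, 265.0]), (0.7, [213.0, 74.0, 351.0, 220.0]), (0.69, [0.0, 0.0, 208.0, 102.0])]
```

View pics/w1.png

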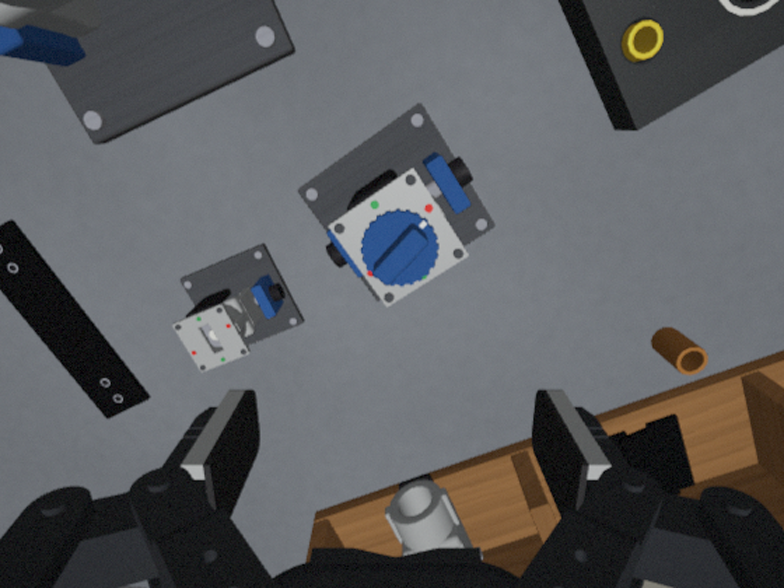

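The wrist view shows the capped knee with the disc centred at about (399,247) in the 1.4x picture. Its bar points at the red dots at (429,208) and (370,273), and the green dots are at (375,205) and (424,277).

```bash
cat > meas.py <<'E'
from h import *
import pickle
im=np.load("w1.npy").astype(int);c=pickle.load(open("c1.pkl","rb"))
r,g,b=im[...,0],im[...,1],im[...,2]
def blobs(m,lo):
    n,l,st,ce=cv2.connectedComponentsWithStats(m.astype(np.uint8))
    return [(st[i,4],ce[i].round(1).tolist()) for i in range(1,n) if st[i,4]>=lo]
w=np.zeros(r.shape,bool);w[100:230,205:360]=1
red=blobs((r>150)&(g<90)&(b<90)&w,4);gr=blobs((g>120)&(r<100)&(b<110)&w,2)
print("red",red,"green",gr)
for n,B in(("r",red),("g",gr)):
    P=[ray("",*x[1],.13,c) for x in B]
    print(n,[p[:2].round(4).tolist() for p in P])
    if len(P)>1: d=P[1]-P[0];print("mid",((P[0]+P[1])/2).round(4),"len",np.linalg.norm(d),"yaw",np.degrees(np.arctan2(d[1],d[0])))
cor=np.array([(414,169),(468,255),(387,306),(329,228)])/1.4
g8=cv2.cvtColor(im.astype(np.uint8),cv2.COLOR_RGB2GRAY)
P=np.array([ray("",*x,.13,c) for x in cor]);print("plate ctr",P.mean(0))
for i in range(4):
    d=P[(i+1)%4]-P[i];print(np.linalg.norm(d).round(4),np.degrees(np.arctan2(d[1],d[0])).round(1))
# disc
ctr=ray("",285,176.5,.1515,c);print("disc",ctr)
a=ray("",399/1.4,247/1.4,.1715,c)
m=(b>r+50)&(b>90)&w
n,l,st,ce=cv2.connectedComponentsWithStats(m.astype(np.uint8));k=l[176,275] or 1+np.argmax(st[1:,4]);print("blue",st[k],ce[k])
cs,_=cv2.findContours((l==k).astype(np.uint8),0,1);h=cv2.convexHull(max(cs,key=len)).reshape(-1,2)
Q=np.array([ray("",*x,.1515,c)[:2] for x in h]).astype(np.float32);print("fit",cv2.minEnclosingCircle(Q))
e=[ray("",u/1.4,v/1.4,.1515+.02,c) for u,v in((384,280),(429,235))]
d=e[1]-e[0];print("bar edge yaw",np.degrees(np.arctan2(d[1],d[0])),np.linalg.norm(d))
o=im[120:225,230:340].astype(np.uint8)
cv2.imwrite("pics/w1c.png",cv2.resize(o[:,:,::-1],None,fx=6,fy=5.5,interpolation=cv2.INTER_CUBIC))
E
python3 meas.py
```

```text
red [(np.int32(17), [305.8, 148.2]), (np.int32(8), [263.9, 195.1])] green [(np.int32(19), [267.0, 145.9]), (np.int32(3), [302.7, 197.7])]
r [[0.5307, -0.1128], [0.5547, -0.162]]
mid [ 0.5427 -0.1374  0.13  ] len 0.05478685122677104 yaw -63.95239246787689
g [[0.5162, -0.1421], [0.5703, -0.1313]]
mid [ 0.5433 -0.1367  0.13  ] len 0.05518342488500528 yaw 11.275765363575747
plate ctr [ 0.54314771 -0.1366126   0.13      ]
0.0624 10.6
0.0609 -79.0
0.0619 -168.3
0.0622 101.4
disc [ 0.54136895 -0.13656672  0.1515    ]
blue [ 258  150   55   54 2102] [284.93196955 177.13273073]
fit ((0.5419836044311523, -0.13706137239933014), 0.022650327533483505)
bar edge yaw 113.31471937274509 0.03447613745301919
```

```bash
cat > go.py <<'E'
import sys
from h import *
x,y,z,yaw=map(float,sys.argv[1:5])   # yaw of tool x, deg, tool down
s=manip.get_state();p=np.array(s["position"]);q=np.array(s["ee_rot"]);C=R.from_quat(q[[1,2,3,0]])
T=R.from_euler("z",yaw,degrees=True)*R.from_euler("x",180,degrees=True)
print("t",s["clock"],"pos",p.round(4),"q6",s["qpos"][5].round(2),"F",np.round(s["contact_force"],2),"M",np.round(s["moment"],2),"w",round(s["width"],4))
print("yaw",np.degrees(np.arctan2(*C.as_matrix()[[1,0],0])).round(2),"lin mm",(C.inv().apply(np.array([x,y,z])-p)*1e3).round(2),"rot deg",np.degrees((C.inv()*T).as_rotvec()).round(2))
E
python3 go.py .543 -.137 .23 26
```

```text
t 2.1333 pos [ 0.5525 -0.1399  0.3063] q6 -1.55 F [0.3  0.82 0.17] M [-0.02  0.05  0.06] w 0.0848
yaw 67.45 lin mm [ -1.72 -10.21  76.25] rot deg [ 2.000e-02 -6.500e-01  4.145e+01]
```

Emit:
send_rows([
  {"linear": [-0.0017, -0.0102, 0.02], "delta_rot": [0, -0.65, 0], "fingers": 0.05},
  {"linear": [0, 0, 0.02], "delta_rot": [0, 0, 7], "fingers": 0.05},
  {"linear": [0, 0, 0.02], "delta_rot": [0, 0, 7], "fingers": 0.05},
  {"linear": [0, 0, 0.01], "delta_rot": [0, 0, 7], "fingers": 0.05},
  {"linear": [0, 0, 0], "delta_rot": [0, 0, 7], "fingers": 0.05},
  {"linear": [0, 0, 0], "delta_rot": [0, 0, 7], "fingers": 0.05},
  {"linear": [0, 0, 0], "delta_rot": [0, 0, 6.5], "fingers": 0.05},
  {"linear": [0, 0, 0], "delta_rot": [0, 0, 0], "fingers": 0.05},
  {"linear": [0, 0, 0], "delta_rot": [0, 0, 0], "fingers": 0.05},
])

```text
clock: 2.88
position: [0.5348, -0.1205, 0.2353]
ee_rot: [-0.001, 0.976, 0.219, 0.001]
contact_force: [-0.1, -0.2, -0.4]
width: 0.0499
```

```bash
python3 go.py .543 -.137 .185 26; python3 - <<'E'
from h import *
import pickle
c=cam("wrist");im=snap("wrist","w2.png",None,1.4);np.save("w2.npy",im);pickle.dump(c,open("c2.pkl","wb"))
print(proj("",[[.543,-.137,.1515],[.543,-.137,.1715]],c)*1.4)
E
```

```text
t 2.8833 pos [ 0.5348 -0.1205  0.2353] q6 -0.79 F [-0.06 -0.23 -0.44] M [-0.01  0.02  0.04] w 0.0499
yaw 25.26 lin mm [ 0.23 18.47 50.3 ] rot deg [-0.12 -0.15 -0.74]
[[395.24143727 363.94195069]
 [395.40134457 385.70751225]]
```

View pics/w2.png

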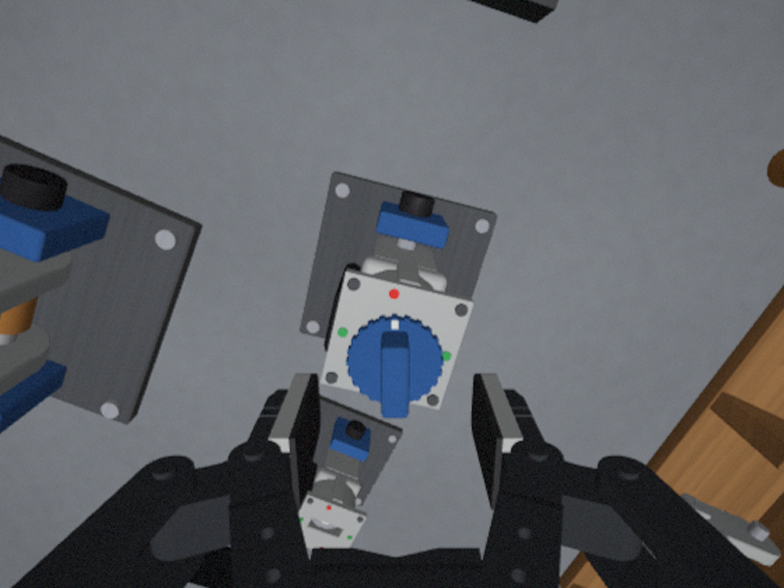

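The bar is vertical in the image between the fingers. The disc centre is at about (395,360) in the 1.4x picture, with the prediction at (395,364), and the green dots are at (342,332) and (446,356).

```bash
python3 - <<'E'
from h import *
import pickle
c=pickle.load(open("c2.pkl","rb"))
f=lambda u,v,z:ray("",u/1.4,v/1.4,z,c)
print(f(395,360,.1515))
a,b=f(342,332,.13),f(446,356,.13);print((a+b)/2,np.degrees(np.arctan2(*(b-a)[[1,0]])),np.linalg.norm(b-a))
a,b=f(382,336,.1715),f(382,415,.1715);print("bar L edge",np.degrees(np.arctan2(*(b-a)[[1,0]])),np.linalg.norm(b-a))
E
python3 go.py .5425 -.1365 .185 26
```

```text
[ 0.54204246 -0.13522837  0.1515    ]
[ 0.54266814 -0.13703111  0.13      ] 10.971612090714881 0.05389585896737307
bar L edge -65.26877024403025 0.03705103549742168
t 2.9333 pos [ 0.5348 -0.1205  0.2354] q6 -0.79 F [-0.11 -0.61 -0.91] M [0.01 0.03 0.04] w 0.05
yaw 25.25 lin mm [-1.000e-02  1.790e+01  5.037e+01] rot deg [-0.13 -0.16 -0.75]
```

Emit:
send_rows([
  {"linear": [0, 0.0179, 0.005], "delta_rot": [0, 0, -0.75], "fingers": 0.045},
  {"linear": [0, 0, 0], "delta_rot": [0, 0, 0], "fingers": 0.045},
  {"linear": [0, 0, 0.02], "delta_rot": [0, 0, 0], "fingers": 0.04},
  {"linear": [0, 0, 0.02], "delta_rot": [0, 0, 0], "fingers": 0.04},
  {"linear": [0, 0, 0], "delta_rot": [0, 0, 0], "fingers": 0.04},
  {"linear": [0, 0, 0], "delta_rot": [0, 0, 0], "fingers": 0.04},
])

```text
clock: 3.43
position: [0.5429, -0.133, 0.1929]
ee_rot: [-0.001, 0.973, 0.232, 0.004]
contact_force: [0.4, 0.7, 0.6]
width: 0.0399
```

```bash
python3 go.py .5425 -.1365 .18 26
```

```text
t 3.4333 pos [ 0.5429 -0.133   0.1929] q6 -0.84 F [0.4  0.67 0.6 ] M [ 0.02 -0.   -0.04] w 0.0399
yaw 26.88 lin mm [-1.98  2.91 12.89] rot deg [ 0.03 -0.44  0.88]
```

Emit:
send_rows([
  {"linear": [-0.002, 0.0029, 0.006], "delta_rot": [0, -0.4, 0.9], "fingers": 0.035},
  {"linear": [0, 0, 0.006], "delta_rot": [0, 0, 0], "fingers": 0.035},
  {"linear": [0, 0, 0], "delta_rot": [0, 0, 0], "fingers": 0.03},
  {"linear": [0, 0, 0], "delta_rot": [0, 0, 0], "fingers": 0.025},
])

```text
clock: 3.77
position: [0.5433, -0.1364, 0.1828]
ee_rot: [0.001, 0.974, 0.225, 0.002]
contact_force: [-0.1, 0.3, 1.2]
width: 0.0252
```

```bash
python3 go.py .5425 -.1365 .18 26
```

```text
t 3.7667 pos [ 0.5433 -0.1364  0.1828] q6 -0.82 F [-0.12  0.27  1.16] M [ 0.04 -0.01 -0.05] w 0.0252
yaw 26.01 lin mm [-0.79 -0.28  2.82] rot deg [ 0.17 -0.16  0.01]
```

Emit:
send_rows([
  {"linear": [-0.0008, 0, 0.003], "delta_rot": [0, 0, 0], "fingers": 0.02},
  {"linear": [0, 0, 0], "delta_rot": [0, 0, 0], "fingers": 0.016},
  {"linear": [0, 0, 0], "delta_rot": [0, 0, 0], "fingers": 0.01},
  {"linear": [0, 0, 0], "delta_rot": [0, 0, 0], "fingers": 0.005},
  {"linear": [0, 0, 0], "delta_rot": [0, 0, 0], "fingers": 0.005},
  {"linear": [0, 0, 0], "delta_rot": [0, 0, 0], "fingers": 0.005},
], force=60)

```text
clock: 4.27
position: [0.5431, -0.137, 0.1809]
ee_rot: [0.002, 0.974, 0.225, 0.003]
contact_force: [0.6, 0.8, -0.4]
width: 0.0104
```

```bash
python3 go.py .5425 -.1365 .18 26
```

```text
t 4.2667 pos [ 0.5431 -0.137   0.1809] q6 -0.83 F [ 0.58  0.77 -0.37] M [ 0.01 -0.03  0.02] w 0.0104
yaw 26.02 lin mm [-0.29 -0.71  0.88] rot deg [ 0.26 -0.25  0.02]
```

Emit:
send_rows([
  {"linear": [0, 0, 0], "delta_rot": [0, 0, 0], "fingers": 0.005},
  {"linear": [0, 0, 0.001], "delta_rot": [0, 0, 0], "fingers": 0.005},
])

```text
clock: 4.43
position: [0.5431, -0.137, 0.1804]
ee_rot: [0.002, 0.974, 0.225, 0.003]
contact_force: [-1.7, 0.7, 5.0]
width: 0.0109
```

Emit:
send_rows([
  {"linear": [0, 0, 0.001], "delta_rot": [0, 0, 0], "fingers": 0.005},
  {"linear": [0, 0, 0.001], "delta_rot": [0, 0, 0], "fingers": 0.005},
])

```text
clock: 4.6
position: [0.5431, -0.137, 0.1793]
ee_rot: [0.002, 0.974, 0.225, 0.003]
contact_force: [-0.8, 1.8, 4.2]
width: 0.0107
```

Emit:
send_rows([
  {"linear": [0, 0, 0.0012], "delta_rot": [0, 0, 0], "fingers": 0.005},
  {"linear": [0, 0, 0.0012], "delta_rot": [0, 0, 0], "fingers": 0.005},
  {"linear": [0, 0, 0.0012], "delta_rot": [0, 0, 0], "fingers": 0.005},
])

```text
clock: 4.85
position: [0.5431, -0.137, 0.1768]
ee_rot: [0.002, 0.974, 0.225, 0.003]
contact_force: [-1.7, 0.8, 5.2]
width: 0.0107
```

Emit:
send_rows([
  {"linear": [0, 0, 0.001], "delta_rot": [0, 0, 0], "fingers": 0.005},
])

```text
clock: 4.93
position: [0.5431, -0.137, 0.176]
ee_rot: [0.002, 0.974, 0.225, 0.003]
contact_force: [-2.3, -0.4, 6.0]
width: 0.0104
```

Emit:
send_rows([
  {"linear": [0, 0, 0.001], "delta_rot": [0, 0, 0], "fingers": 0.005},
])

```text
clock: 5.02
position: [0.5431, -0.137, 0.1753]
ee_rot: [0.002, 0.974, 0.225, 0.004]
contact_force: [-1.6, 0.6, 6.4]
width: 0.0104
```

Emit:
send_rows([
  {"linear": [0, 0, 0.0008], "delta_rot": [0, 0, 0], "fingers": 0.005},
])

```text
clock: 5.1
position: [0.5431, -0.137, 0.1748]
ee_rot: [0.003, 0.974, 0.225, 0.004]
contact_force: [-2.7, 1.4, 6.0]
width: 0.0104
```

Emit:
send_rows([
  {"linear": [0, 0, 0.0008], "delta_rot": [0, 0, 0], "fingers": 0.005},
])

```text
clock: 5.18
position: [0.5431, -0.137, 0.1744]
ee_rot: [0.003, 0.974, 0.225, 0.004]
contact_force: [-1.6, 0.4, 6.3]
width: 0.0106
```

Emit:
send_rows([
  {"linear": [0, 0, 0.0008], "delta_rot": [0, 0, 0], "fingers": 0.005},
])

```text
clock: 5.27
position: [0.5431, -0.137, 0.174]
ee_rot: [0.003, 0.974, 0.225, 0.004]
contact_force: [-1.6, 1.1, 7.0]
width: 0.0101
```

Emit:
send_rows([
  {"linear": [0, 0, 0.0008], "delta_rot": [0, 0, 0], "fingers": 0.005},
  {"linear": [0, 0, 0.0008], "delta_rot": [0, 0, 0], "fingers": 0.005},
])

```text
clock: 5.43
position: [0.543, -0.137, 0.1732]
ee_rot: [0.003, 0.974, 0.225, 0.004]
contact_force: [-1.9, 0.3, 6.7]
width: 0.0105
```

Emit:
send_rows([
  {"linear": [0, 0, 0.0008], "delta_rot": [0, 0, 0], "fingers": 0.005},
  {"linear": [0, 0, 0.0008], "delta_rot": [0, 0, 0], "fingers": 0.005},
])

```text
clock: 5.6
position: [0.543, -0.137, 0.1728]
ee_rot: [0.003, 0.974, 0.225, 0.004]
contact_force: [-2.9, 0.4, 9.3]
width: 0.0105
```

Emit:
send_rows([
  {"linear": [0, 0, 0.0008], "delta_rot": [0, 0, 0], "fingers": 0.005},
  {"linear": [0, 0, 0.0008], "delta_rot": [0, 0, 0], "fingers": 0.005},
])

```text
clock: 5.77
position: [0.543, -0.137, 0.1729]
ee_rot: [0.003, 0.974, 0.225, 0.005]
contact_force: [-2.2, 0.9, 8.7]
width: 0.0103
```

Emit:
send_rows([
  {"linear": [0, 0, 0.0013], "delta_rot": [0, 0, 0], "fingers": 0.005},
  {"linear": [0, 0, 0.0013], "delta_rot": [0, 0, 0], "fingers": 0.005},
])

```text
clock: 5.93
position: [0.543, -0.137, 0.1728]
ee_rot: [0.004, 0.974, 0.225, 0.005]
contact_force: [-3.0, 1.2, 11.9]
width: 0.0102
```

Emit:
send_rows([
  {"linear": [0, 0, 0.0013], "delta_rot": [0, 0, -3], "fingers": 0.005},
  {"linear": [0, 0, 0.0013], "delta_rot": [0, 0, -4], "fingers": 0.005},
  {"linear": [0, 0, 0.0013], "delta_rot": [0, 0, -4], "fingers": 0.005},
  {"linear": [0, 0, 0.0013], "delta_rot": [0, 0, -4], "fingers": 0.005},
])

```text
clock: 6.27
position: [0.545, -0.137, 0.1729]
ee_rot: [0.007, 0.935, 0.355, 0.008]
contact_force: [-2.6, 1.3, 10.3]
width: 0.0106
```

```bash
python3 go.py .5428 -.1368 .1728 101
```

```text
t 6.2667 pos [ 0.545  -0.137   0.1729] q6 -1.1 F [-2.57  1.32 10.31] M [ 0.31  0.53 -0.06] w 0.0106
yaw 41.64 lin mm [-1.5  -1.66  0.03] rot deg [  1.26   0.   -59.36]
```

Emit:
send_rows([
  {"linear": [-0.0008, -0.0009, 0.0013], "delta_rot": [0.5, 0, -4], "fingers": 0.005},
  {"linear": [-0.0008, -0.0009, 0.0013], "delta_rot": [0.5, 0, -5], "fingers": 0.005},
  {"linear": [-0.0002, -0.0002, 0.0013], "delta_rot": [0.3, 0, -5], "fingers": 0.005},
  {"linear": [-0.0002, -0.0002, 0.0013], "delta_rot": [0.2, 0, -5], "fingers": 0.005},
])

```text
clock: 6.6
position: [0.5455, -0.1377, 0.1728]
ee_rot: [-0.001, 0.859, 0.512, 0.006]
contact_force: [-2.9, 1.2, 10.5]
width: 0.0104
```

```bash
python3 go.py .5428 -.1368 .1728 101
```

```text
t 6.6 pos [ 0.5455 -0.1377  0.1728] q6 -1.46 F [-2.9   1.2  10.54] M [ 0.15  0.56 -0.  ] w 0.0104
yaw 61.59 lin mm [-0.5  -2.85 -0.02] rot deg [  0.54  -0.53 -39.41]
```

Emit:
send_rows([
  {"linear": [-0.0003, -0.0015, 0.0013], "delta_rot": [0.3, -0.3, -5], "fingers": 0.005},
  {"linear": [-0.0003, -0.0015, 0.0013], "delta_rot": [0.3, -0.3, -5], "fingers": 0.005},
  {"linear": [0, -0.001, 0.0013], "delta_rot": [0.2, 0, -5], "fingers": 0.005},
  {"linear": [0, -0.001, 0.0013], "delta_rot": [0.1, 0, -5], "fingers": 0.005},
])

```text
clock: 6.93
position: [0.5452, -0.1377, 0.1728]
ee_rot: [0.002, 0.751, 0.66, 0.001]
contact_force: [-2.2, 1.0, 8.8]
width: 0.0105
```

```bash
python3 go.py .5428 -.1368 .1728 101
```

```text
t 6.9333 pos [ 0.5452 -0.1377  0.1728] q6 -1.81 F [-2.17  0.99  8.8 ] M [ 0.14  0.34 -0.03] w 0.0105
yaw 82.56 lin mm [ 0.62 -2.5   0.  ] rot deg [  0.25   0.04 -18.44]
```

Emit:
send_rows([
  {"linear": [0.0003, -0.0018, 0.0014], "delta_rot": [0.1, 0, -5], "fingers": 0.005},
  {"linear": [0.0003, -0.0015, 0.0014], "delta_rot": [0.1, 0, -5], "fingers": 0.005},
  {"linear": [0, -0.0015, 0.0014], "delta_rot": [0, 0, -5], "fingers": 0.005},
  {"linear": [0, -0.0015, 0.0014], "delta_rot": [0, 0, -2.5], "fingers": 0.005},
])

```text
clock: 7.27
position: [0.5446, -0.1378, 0.1729]
ee_rot: [0.007, 0.636, 0.772, 0.004]
contact_force: [-0.7, 1.2, 9.9]
width: 0.0104
```

```bash
python3 go.py .5428 -.1368 .1728 101; python3 - <<'E'
from h import *
c=cam("wrist");snap("wrist","w3.png",(120,130,440,420),2)
E
```

```text
t 7.2667 pos [ 0.5446 -0.1378  0.1729] q6 -2.14 F [-0.65  1.18  9.94] M [ 0.39  0.23 -0.  ] w 0.0104
yaw 101.0 lin mm [ 1.34 -1.55  0.04] rot deg [0.89 0.36 0.  ]
```

View pics/w3.png

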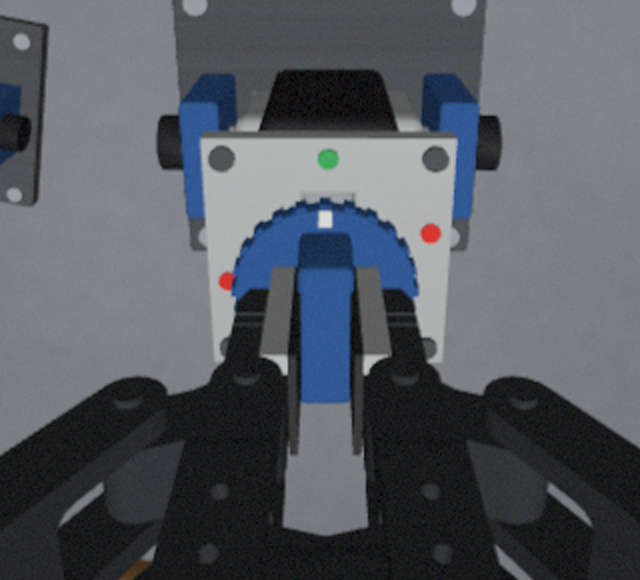

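The white dash at (325,219) now lines up with the green dot at (328,159) and the slot, so the cap has turned to the free bearing with its force still about 10 N. Next I lift gently.

Emit:
send_rows([
  {"linear": [0.001, -0.001, -0.001], "delta_rot": [0.5, 0.3, 0], "fingers": 0.005},
  {"linear": [0, -0.0005, -0.002], "delta_rot": [0.3, 0, 0], "fingers": 0.005},
  {"linear": [0, 0, -0.003], "delta_rot": [0, 0, 0], "fingers": 0.005},
])

```text
clock: 7.57
position: [0.5452, -0.1377, 0.181]
ee_rot: [0.004, 0.636, 0.772, 0.002]
contact_force: [-1.3, 1.1, 1.7]
width: 0.0102
```

Emit:
send_rows([
  {"linear": [0, 0, -0.002], "delta_rot": [0, 0, 0], "fingers": 0.005},
  {"linear": [0, 0, -0.002], "delta_rot": [0, 0, 0], "fingers": 0.005},
])

```text
clock: 7.73
position: [0.5447, -0.1378, 0.1849]
ee_rot: [0.004, 0.636, 0.772, 0.001]
contact_force: [-0.9, 0.0, 0.2]
width: 0.0104
```

```bash
python3 go.py .5428 -.1368 .1728 101
```

```text
t 7.7333 pos [ 0.5447 -0.1378  0.1849] q6 -2.14 F [-0.86  0.04  0.24] M [0.05 0.1  0.  ] w 0.0104
yaw 101.07 lin mm [ 1.41 -1.76 12.05] rot deg [0.4  0.26 0.07]
```

Emit:
send_rows([
  {"linear": [0, 0, -0.003], "delta_rot": [0, 0, 0], "fingers": 0.005},
  {"linear": [0, 0, -0.004], "delta_rot": [0, 0, 0], "fingers": 0.005},
  {"linear": [0, 0, -0.004], "delta_rot": [0, 0, 0], "fingers": 0.005},
  {"linear": [0, 0, -0.004], "delta_rot": [0, 0, 0], "fingers": 0.005},
])

```text
clock: 8.07
position: [0.544, -0.1375, 0.1982]
ee_rot: [0.002, 0.636, 0.772, 0.001]
contact_force: [0.5, -0.3, -0.6]
width: 0.0107
```

Emit:
send_rows([
  {"linear": [0, 0, -0.008], "delta_rot": [0, 0, 0], "fingers": 0.005},
  {"linear": [0, 0, -0.012], "delta_rot": [0, 0, 0], "fingers": 0.005},
  {"linear": [0, 0, -0.015], "delta_rot": [0, 0, 0], "fingers": 0.005},
  {"linear": [0, 0, 0], "delta_rot": [0, 0, 0], "fingers": 0.005},
  {"linear": [0, 0, 0], "delta_rot": [0, 0, 0], "fingers": 0.005},
])

```text
clock: 8.48
position: [0.5442, -0.1376, 0.2361]
ee_rot: [0.003, 0.636, 0.772, 0.001]
contact_force: [0.4, 0.8, -1.2]
width: 0.0104
```

```bash
python3 go.py .4855 .148 .22 101;python3 - <<'E'
from h import *
snap("wrist","w4.png",(120,130,440,420),2)
E
```

```text
t 8.4833 pos [ 0.5442 -0.1376  0.2361] q6 -2.14 F [ 0.4   0.78 -1.19] M [ 0.    0.04 -0.  ] w 0.0104
yaw 101.05 lin mm [291.58  -2.99  15.27] rot deg [0.3  0.16 0.05]
```

View pics/w4.png

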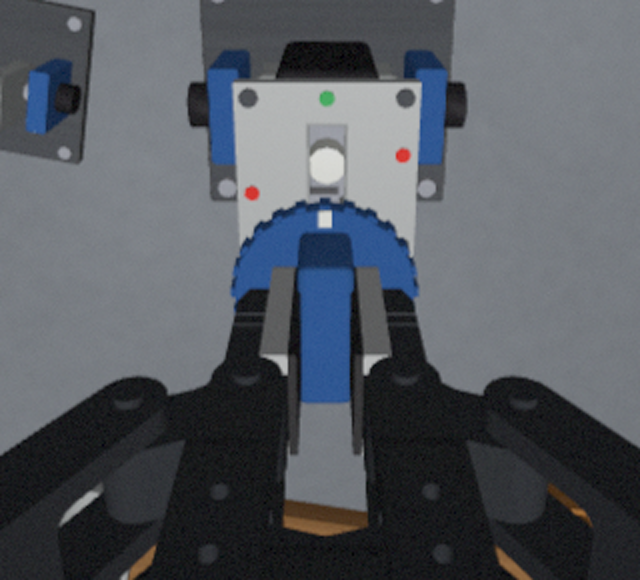

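The cap is out, held square in the fingers, with the empty slot and spring visible at (327,165). Moving over the tray.

Emit:
send_rows([
  {"linear": [0.02, 0, 0], "delta_rot": [0, 0, 0], "fingers": 0.005},
  {"linear": [0.036, 0, 0], "delta_rot": [0, 0, 0], "fingers": 0.005},
  {"linear": [0.036, 0, 0], "delta_rot": [0, 0, 0], "fingers": 0.005},
  {"linear": [0.036, 0, 0], "delta_rot": [0, 0, 0], "fingers": 0.005},
  {"linear": [0.036, 0, 0], "delta_rot": [0, 0, 0], "fingers": 0.005},
  {"linear": [0.036, 0, 0], "delta_rot": [0, 0, 0], "fingers": 0.005},
  {"linear": [0.036, 0, 0], "delta_rot": [0, 0, 0], "fingers": 0.005},
  {"linear": [0.03, 0, 0], "delta_rot": [0, 0, 0], "fingers": 0.005},
  {"linear": [0.016, 0, 0], "delta_rot": [0, 0, 0], "fingers": 0.005},
  {"linear": [0, 0, 0], "delta_rot": [0, 0, 0], "fingers": 0.005},
  {"linear": [0, 0, 0], "delta_rot": [0, 0, 0], "fingers": 0.005},
])

```text
clock: 9.45
position: [0.4859, 0.1487, 0.2261]
ee_rot: [-0.0, 0.638, 0.77, -0.002]
contact_force: [-0.2, -0.3, -1.5]
width: 0.0102
```

```bash
python3 go.py .4855 .148 .22 101;python3 - <<'E'
from h import *
import pickle
c=cam("wrist");pickle.dump(c,open("c5.pkl","wb"));im=snap("wrist","w5.png",None,1.4)
np.save("w5.npy",im)
E
```

```text
t 9.45 pos [0.4859 0.1487 0.2261] q6 -1.6 F [-0.22 -0.32 -1.5 ] M [ 0.02 -0.01  0.02] w 0.0102
yaw 100.77 lin mm [-0.64 -0.5   6.15] rot deg [-0.21  0.15 -0.23]
```

View pics/w5.png

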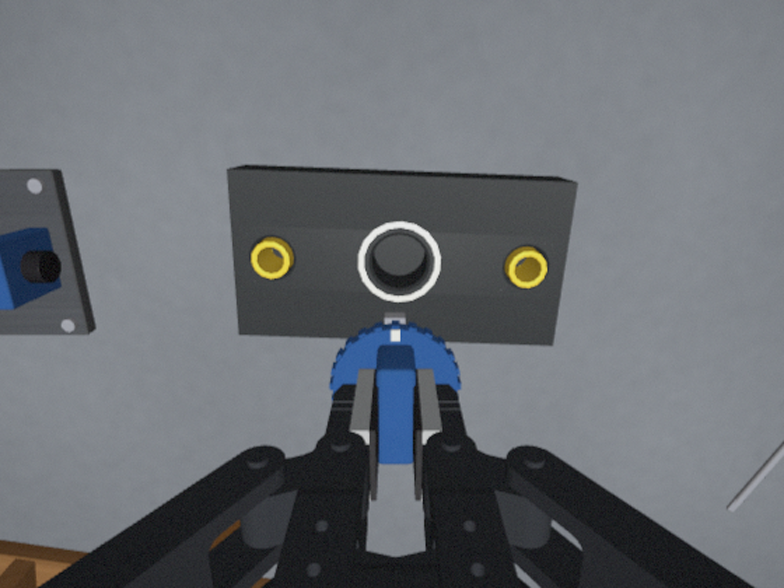

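The white ring centre is at about (399,261.5) in the 1.4x picture, with the bushings at (271,258) and (526,267). The cap is held upright, with the disc edge top at (395,322).

```bash
python3 - <<'E'
from h import *
import pickle
c=pickle.load(open("c5.pkl","rb"))
f=lambda u,v,z:ray("",u/1.4,v/1.4,z,c)
im=np.load("w5.npy");m=(im.min(2)>150);m[:150]=0;m[220:]=0;m[:,:250]=0;m[:,320:]=0
cs,_=cv2.findContours(m.astype(np.uint8),0,1);k=max(cs,key=cv2.contourArea);e=cv2.fitEllipse(k);print("ellipse*1.4",np.array(e[0])*1.4)
print("ring",f(e[0][0]*1.4,e[0][1]*1.4,.04))
a,b=f(271,258,.046),f(526,267,.046);print("bush mid",(a+b)/2,np.linalg.norm(a-b))
z=.2261-.0353+.006
a=f(395,321,z);l,r=f(330,383,z),f(460,383,z);print("disc near edge",a,"width",np.linalg.norm(l-r),"mid",(l+r)/2)
s=manip.get_state();q=np.array(s["ee_rot"]);T=R.from_quat(q[[1,2,3,0]]).as_matrix();p=np.array(s["position"])
print("edge in tool",T.T@(a-p)," sides",T.T@((l+r)/2-p))
E
python3 go.py .4855 .148 .115 101
```

```text
ellipse*1.4 [398.80773926 261.0903656 ]
ring [0.48274645 0.15086363 0.04      ]
bush mid [0.48209629 0.15072037 0.046     ] 0.16173210752311876
disc near edge [0.46197016 0.14476642 0.1968    ] width 0.0443016350746695 mid [0.48431859 0.14899741 0.1968    ]
edge in tool [ 0.00084443 -0.02404367  0.02937941]  sides [ 0.00084551 -0.00129844  0.02929025]
t 9.5 pos [0.4859 0.1485 0.2261] q6 -1.6 F [-0.23  0.91 -1.64] M [-0.01 -0.03  0.05] w 0.0102
yaw 100.72 lin mm [ -0.19  -0.   111.09] rot deg [-0.22  0.11 -0.28]
```

Emit:
send_rows([
  {"linear": [0.002, -0.0005, 0.02], "delta_rot": [-0.2, 0.1, 0], "fingers": 0.005},
  {"linear": [0, 0, 0.03], "delta_rot": [0, 0, 0], "fingers": 0.005},
  {"linear": [0, 0, 0.03], "delta_rot": [0, 0, 0], "fingers": 0.005},
  {"linear": [0, 0, 0.02], "delta_rot": [0, 0, 0], "fingers": 0.005},
  {"linear": [0, 0, 0], "delta_rot": [0, 0, 0], "fingers": 0.005},
  {"linear": [0, 0, 0], "delta_rot": [0, 0, 0], "fingers": 0.005},
])

```text
clock: 10.0
position: [0.4893, 0.1429, 0.1238]
ee_rot: [0.003, 0.641, 0.768, 0.001]
contact_force: [-0.0, 0.5, -0.3]
width: 0.0107
```

```bash
python3 go.py .4849 .1504 .106 101
```

```text
t 10.0 pos [0.4893 0.1429 0.1238] q6 -1.6 F [-0.04  0.54 -0.32] M [-0.02  0.02 -0.  ] w 0.0107
yaw 100.29 lin mm [ 8.27 -3.07 17.73] rot deg [ 0.3   0.26 -0.71]
```

Emit:
send_rows([
  {"linear": [0.0083, -0.0031, 0.01], "delta_rot": [0.3, 0.2, -0.7], "fingers": 0.005},
  {"linear": [0, 0, 0], "delta_rot": [0, 0, 0], "fingers": 0.005},
  {"linear": [0, 0, 0], "delta_rot": [0, 0, 0], "fingers": 0.005},
])

```text
clock: 10.25
position: [0.4869, 0.1494, 0.1153]
ee_rot: [0.002, 0.637, 0.771, 0.001]
contact_force: [-0.1, 0.4, -0.4]
width: 0.0105
```

```bash
python3 go.py .4849 .1504 .106 101
```

```text
t 10.25 pos [0.4869 0.1494 0.1153] q6 -1.6 F [-0.14  0.42 -0.4 ] M [ 0.01 -0.06  0.07] w 0.0105
yaw 100.87 lin mm [ 1.4  -1.82  9.26] rot deg [ 0.2   0.07 -0.13]
```

Emit:
send_rows([
  {"linear": [0.0016, -0.002, 0.005], "delta_rot": [0.2, 0, 0], "fingers": 0.005},
  {"linear": [0, 0, 0.004], "delta_rot": [0, 0, 0], "fingers": 0.005},
  {"linear": [0, 0, 0], "delta_rot": [0, 0, 0], "fingers": 0.005},
])

```text
clock: 10.5
position: [0.4862, 0.1511, 0.1079]
ee_rot: [0.002, 0.637, 0.771, 0.001]
contact_force: [-0.2, 1.2, -1.1]
width: 0.0106
```

```bash
python3 go.py .4849 .1504 .096 101;python3 - <<'E'
from h import *
snap("wrist","w6.png",(120,110,440,400),2)
E
```

```text
t 10.5 pos [0.4862 0.1511 0.1079] q6 -1.59 F [-0.22  1.2  -1.13] M [-0.03  0.01 -0.  ] w 0.0106
yaw 100.9 lin mm [-0.46 -1.43 11.9 ] rot deg [ 0.29  0.08 -0.1 ]
```

View pics/w6.png

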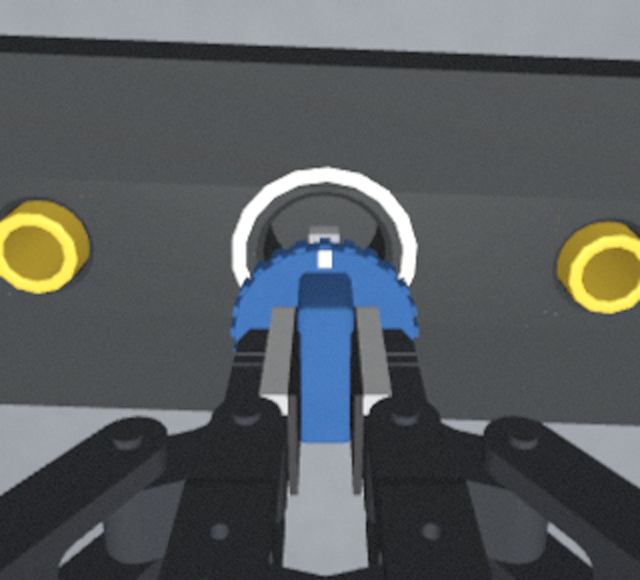

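The cap is centred in the ring sideways (both at column 324), with the lug end at (324,235) inside the ring. Descending.

Emit:
send_rows([
  {"linear": [-0.0004, -0.0014, 0.004], "delta_rot": [0.2, 0, 0], "fingers": 0.005},
  {"linear": [0, -0.0003, 0.004], "delta_rot": [0, 0, 0], "fingers": 0.005},
  {"linear": [0, -0.0003, 0.004], "delta_rot": [0, 0, 0], "fingers": 0.005},
])

```text
clock: 10.8
position: [0.4854, 0.1507, 0.0966]
ee_rot: [0.002, 0.637, 0.771, 0.001]
contact_force: [-0.6, -0.3, -0.9]
width: 0.0104
```

```bash
python3 go.py .4849 .1504 .076 101
```

```text
t 10.8 pos [0.4854 0.1507 0.0966] q6 -1.6 F [-0.61 -0.31 -0.87] M [-0.02 -0.02  0.02] w 0.0104
yaw 100.93 lin mm [-0.22 -0.61 20.64] rot deg [ 0.28  0.09 -0.07]
```

Emit:
send_rows([
  {"linear": [-0.0002, -0.0006, 0.005], "delta_rot": [0.2, 0, 0], "fingers": 0.005},
  {"linear": [0, -0.0003, 0.005], "delta_rot": [0, 0, 0], "fingers": 0.005},
  {"linear": [0, -0.0003, 0.004], "delta_rot": [0, 0, 0], "fingers": 0.005},
  {"linear": [0, 0, 0.002], "delta_rot": [0, 0, 0], "fingers": 0.005},
])

```text
clock: 11.13
position: [0.4835, 0.1501, 0.0781]
ee_rot: [0.0, 0.637, 0.771, -0.001]
contact_force: [0.2, -0.1, -1.3]
width: 0.0106
```

Emit:
send_rows([
  {"linear": [0, 0, 0.002], "delta_rot": [0, 0, 0], "fingers": 0.005},
  {"linear": [0, 0, 0.001], "delta_rot": [0, 0, 0], "fingers": 0.005},
])

```text
clock: 11.3
position: [0.4834, 0.1499, 0.0753]
ee_rot: [0.0, 0.637, 0.771, -0.001]
contact_force: [-5.5, -0.9, 20.0]
width: 0.0106
```

```bash
python3 go.py .4849 .1504 .075 101
```

```text
t 11.3 pos [0.4834 0.1499 0.0753] q6 -1.6 F [-5.54 -0.86 19.97] M [-0.07  0.7   0.03] w 0.0106
yaw 100.93 lin mm [0.18 1.59 0.3 ] rot deg [-0.08  0.1  -0.07]
```

Seated at exactly the predicted height (0.0753). Relaxing the push and releasing.

Emit:
send_rows([
  {"linear": [0, 0.0005, 0], "delta_rot": [0, 0, 0], "fingers": 0.005},
  {"linear": [0, 0, 0], "delta_rot": [0, 0, 0], "fingers": 0.03},
  {"linear": [0, 0, 0], "delta_rot": [0, 0, 0], "fingers": 0.03},
  {"linear": [0, 0, 0], "delta_rot": [0, 0, 0], "fingers": 0.03},
  {"linear": [0, 0, -0.003], "delta_rot": [0, 0, 0], "fingers": 0.03},
  {"linear": [0, 0, -0.01], "delta_rot": [0, 0, 0], "fingers": 0.03},
  {"linear": [0, 0, -0.02], "delta_rot": [0, 0, 0], "fingers": 0.03},
  {"linear": [0, 0, -0.03], "delta_rot": [0, 0, 0], "fingers": 0.03},
  {"linear": [0, 0, -0.03], "delta_rot": [0, 0, 0], "fingers": 0.03},
  {"linear": [0, 0, -0.03], "delta_rot": [0, 0, 0], "fingers": 0.03},
  {"linear": [0, 0, 0], "delta_rot": [0, 0, 0], "fingers": 0.03},
  {"linear": [0, 0, 0], "delta_rot": [0, 0, 0], "fingers": 0.03},
])

```text
clock: 12.3
position: [0.4838, 0.1503, 0.2076]
ee_rot: [0.0, 0.637, 0.771, -0.001]
contact_force: [0.0, -0.0, -0.1]
width: 0.0301
```

```bash
python3 go.py .4849 .1504 .075 101;python3 - <<'E'
from h import *
c=cam("wrist");snap("wrist","w7.png",None,1.4)
print(proj("",[[.4826,.1508,.04],[.4826,.1508,.046]],c)*1.4)
E
```

```text
t 12.3 pos [0.4838 0.1503 0.2076] q6 -1.6 F [ 0.01 -0.   -0.06] M [ 0.01  0.   -0.02] w 0.0301
yaw 100.93 lin mm [  0.15   1.24 132.59] rot deg [-0.06  0.09 -0.07]
[[395.57182747 270.80310631]
 [395.57072978 273.59857691]]
```

View pics/w7.png

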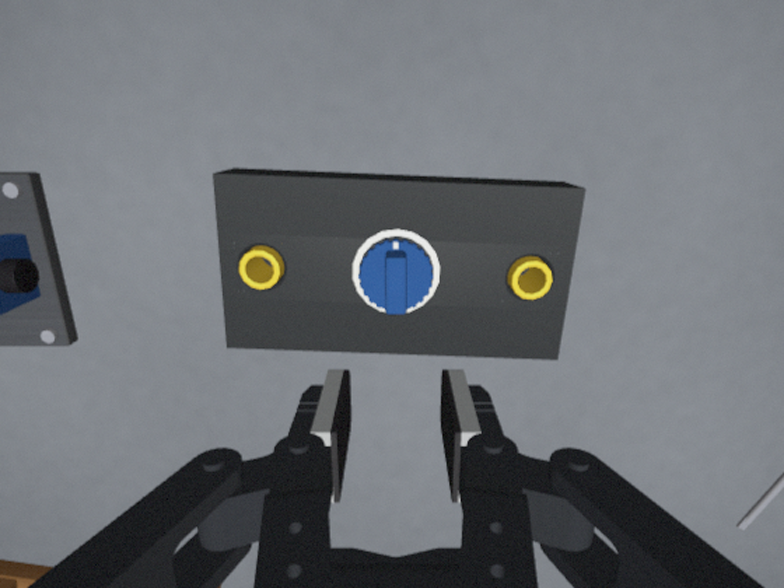

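The cap sits flat in the pocket: its disc at about (396,275) is concentric with the white ring, centred at about (396,271). Both bushings are in place and the gripper is clear. Handing in.

```bash
python3 -c "
from rig import manip
print(manip.sign_off(), manip.get_state()['clock'])"
```

```text
the job is handed in; nothing more can be done
the job is handed in; nothing more can be done
```

The job is handed in: the cap is standing in the tray's middle pocket, let go. Sign-off gives no verdict.

- **Pressing and twisting:** I pressed the cap about 8 mm until it met the floor, where the downward force read no more than about 12 N. I then turned it 75° anticlockwise under about 10 N until its dash lined up with the green mark. The tool drifted sideways 2–3 mm during the twist, which I corrected partly as I went.
- **Lifting and placing:** The cap came out of the knee with almost no force. It was lowered into the pocket until it seated, with the tool at 75.3 mm, exactly the height worked out beforehand. Seating showed a brief 20 N push on the tray, which I relaxed before opening the fingers.
- **Last checks:** The final wrist picture shows the disc concentric with the white ring to about 1 mm. Both bushings are where they were, and the gripper is about 13 cm above the tray reading zero force. The clock read 12.3 s at that check, against the 58 s limit.
- **Disagreement:** The top and wrist cameras placed the pocket up to about 5 mm apart, and I used the wrist view.
- **Not checked:** I did not look again at the sleeve, shin plate or driver at the end, though the arm never came near them.

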